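Unpack a rim lock and put its spacer board on the spacer pile

TASK

On the van's bench two rim locks are stacked with a plywood spacer board between them. First set the upper lock down flat in the middle of the rubber mat, still the same way up; then lay the spacer board squarely on top of the pile of spacer boards, edges in line with the board below. Set things down rather than dropping them.

Things in the scene. Friction and masses are not known exactly. Their poses are not given: they have to be found in the camera images.
- lock (a point): centre (half-way up) of the loose upper lock on the stack: dark steel case 92 (x) x 50 (y) x 36 mm high (z up), 0.4 to 0.65 kg, flat top and bottom, a brass bolt sticking out 16 mm at its +x end. Grip it across the 50 mm. The board under it, nearly parallel, sticks out about 5 mm past each long side: keep the fingertips above that board's top, 18 mm below this point.
- board (a point): centre (half-way up) of the loose spacer board in the stack: plywood, 130 (x) x 60 (y) x 15 mm thick, 85 g. The upper lock lies on it; below it is a second lock, 92 x 50 x 36 mm, on the bench. Grip it across the 60 mm by the fingertips, not reaching below its underside (7.5 mm under this point), so that the fingers do not catch the pile's boards.
- pile (a point): centre (half-way up) of the top board of the spacer pile: two loose plywood boards on the bench, each like the stack's spacer, 130 (x) x 60 (y) x 15 mm thick. Its upper face is 7.5 mm above this point, 30 mm above the bench.
- mat_mid (a point): centre of the upper face of a black ribbed rubber mat fixed to the bench, 170 (x) x 140 (y) x 3 mm thick. Stack, pile and mat lie side by side in any order. Not part of the job: tape roll, padlock, square aluminium plate (all beyond 0.73 m ahead), and at the sides a drill (0.24 m high), tool case, torch and box of key blanks.
Things that resemble listed ones, but are neither listed nor needed, are in the scene too. What is shaped like the part that bears pile but pink or yellow is not meant.

How it is judged:
On the way, in this order (a step that is already met when the one before it is completed fails the run):
1. the upper lock lies flat in the middle of the mat, let go (horizontal distance between lock and mat_mid below 0.035 m and z of lock in the frame of mat_mid between 0.014 and 0.023 m and angle between lock's own z axis and vertical below 0.15 rad and contact force between the fingers and lock_top below 0.1 N), for 0.2 s.
2. the spacer board lies squarely on the spacer pile, let go (horizontal distance between board and pile below 0.02 m and z of board in the frame of pile between 0.011 and 0.019 m and angle between the x axis of board and the x axis of pile, either way round below 0.26 rad and angle between each of board, pile's own z axis and vertical below 0.12 rad and height (world z) of pile above 0.0185 m and contact force between the fingers and spacer below 0.1 N), for 0.2 s.
At the end, for the whole second after the job is handed in: The top lock rests flat, same way up, on the mat, within 35 mm of its middle; the spacer from the stack rests flat on the pile's top board, centres within 20 mm, long axes within 15 degrees (either way round), the pile still two boards high under it; both let go and at rest (all of step 1 and all of step 2 and linear speed of each of lock_top, spacer below 0.02 m/s); the robot touches nothing.
It fails at once if the lock is dropped (falls free faster than 0.7 m/s, about 25 mm) (contact force between the fingers and lock_top below 0.1 N and linear speed of lock_top above 0.7 m/s).
It fails at once if the spacer board is dropped (falls free faster than 0.7 m/s, about 25 mm) (contact force between the fingers and spacer below 0.1 N and linear speed of spacer above 0.7 m/s).
It also fails if it takes over 56 s, if anything falls off the work surface, if the arm or the gripper's body presses on something with over 40 N, if the wrist force passes 120 N, or if a joint passes its speed limit or range.

ROBOT

A 6-joint arm with a two-finger parallel gripper is mounted at the origin on the work surface. World frame = base frame: x ahead of the robot, y to its left, z up, the work surface at z = 0. Lengths are in m, angles in rad, forces in N, time in s.
With the tool pointing down it reaches from about 0.375 to 0.975 m from the base axis. Payload 3.8 kg.
Tool frame: the origin (TCP) lies on the centre line of the jaws, within the pads' length; the fingertips stand 17 mm ahead of it and the grasp point (between the pads) lies 2 mm behind it (bot.tip_extent is the distance from the TCP to the fingertips, in m); z points along the fingers, y is the line along which they close (so a half turn about z gives the same grasp; the last joint's range is limited). The gripper opens to 85 mm and grips with 20 to 120 N. Pads are 22 mm wide; open, the fingers measure 114 mm over their backs; the gripper's body (76 mm by 85 mm) begins 54 mm behind the grasp point. The pads swing forward as they close: fully open they stand 13 mm farther back than shut.
Start: joints at [1.248, 0.264, 1.604, -0, 1.274, -0.037], TCP at [0.19, 0.648, 0.248] pointing down, gripper open.
Joint ranges: [-2.63, 2.63], [-0.94, 2.18], [0.31, 2.57], [-1.31, 4.45], [0, 2.66], [-2.55, 2.55]. Speed limits (rad/s): [2.57, 2.57, 3.14, 3.14, 3.14, 3.14].

INTERFACE

Orientations are given as a rotation vector (axis times angle).
In Python, from workcell import readout, read_camera, finish_job, bot gives the robot as it stands.
- The arm moves only by the tool jog_arm, never from a script. Its argument "deltas" is one flat list of numbers, 7 for each row, row after row: the shift along the tool's x, y, z in m, then the turn, a rotation vector about the tool's x, y, z in degrees, then the gripper command: -1 is shut, 1 is fully open, values between are in proportion. A call has 1 to 8 rows; each row is the pose to reach, as a shift and turn from the pose commanded when the call began, along the tool's axes at that moment; what a row does not reach only later rows make up. A row lasts 1/10 s, in which the tool goes at most 50 mm and 8.59 degrees, less where a joint would pass 70% of its speed; a pose out of reach is approached as far as the arm can. A call with a gripper value outside its range is refused whole. The fingers move at their own pace and stop on an object; "squeeze" is the grip in N (left out, the last holds). Time passes only in rows, so rows that repeat a pose let the fingers close. It gives the time, the measured TCP pose, the force, the opening and the grip force at its end, in the units of the state.
- readout.read_state(): the state, without advancing time (a new reading comes with each control period).
- read_camera(name): name is "side" or "top" or "wrist"; returns a dict with "color" (420x560x3 uint8, blue, green, red), "fx", "fy", "cx", "cy" (pixels), "origin" and "attitude" of the camera in the world. Camera axes: x right, y down, z forward; pixel columns grow to the right and rows downward; lengths in m; the calibration is good to about 2 mm. The wrist camera is an equidistant fisheye: a pixel r from the principal point sees the ray r / f radians off the axis. A picture is of the moment at which its call begins. There is no depth.
- finish_job(): hands the job in; it is judged then, once.
The state is a dict: "time": time; "q": joint angles; "joint_vel": joint speeds; "joint_torque": joint torques, N m; "tool_pos": TCP position; "tcp_rot": TCP orientation; "wrist_force": force on the tool from outside, world axes, zero at the start; "torque": the same for the moment, N m; "width": opening from 0.0 (shut) to 1.0 (fully open); "grip_force": force on a finger pad.
Only numpy, scipy, OpenCV 4.12 (cv2) and the standard library are available. Lean on these libraries where they do the work, as an engineer would, in place of code of your own. Each camera call takes 0.05 s, during which the arm holds its last target. There are 200 camera calls.

## Working session

There is one attempt and no reset: what is moved stays moved. The work goes in short steps, Python scripts to look and compute and a tool call to move; the robot and the scene stay as the last step left them, time stands still between calls to the robot, and variables do not carry over. Pictures are saved under pics/ and viewed, at most 10 in all, crops included, and the job is handed in when it is done.

Besides the shell and the picture viewer there is one more tool, called after "Emit:" as name(argument=value, ...) on one line, values as JSON. jog_arm: Moves the arm, as the interface text tells. Its arguments: {"type":"object","properties":{"deltas":{"type":"array"},"squeeze":{"type":"number"}},"required":["deltas"]}

```bash
mkdir -p pics; ls; python3 - <<'E'
from workcell import readout, read_camera, bot
import cv2, numpy as np
for n in ("top","side"):
    c=read_camera(n); cv2.imwrite(f"pics/{n}0.png",c["color"]); print(n,c["fx"],c["fy"],c["cx"],c["cy"],c["origin"],np.round(c["attitude"],4).tolist())
s=readout.read_state(); print(s["time"],s["tool_pos"],s["tcp_rot"],s["width"],bot.tip_extent)
E
```

```text
pics
top 429.714449235183 429.714449235183 275.8510989614985 205.87329611087725 [0.51146036 0.08322747 1.14289393] [-2.1891, 2.1934, -0.1007]
side 465.0036098585545 465.0036098585545 277.05453124287357 199.60702014396819 [0.51152696 0.85407801 0.75641175] [-0.0726, 2.8282, -1.2801]
0.1 [0.19009051 0.64701905 0.24706334] [-0.44736844 -3.10917847  0.00317344] 1.0037792691228333 0.017
```

View pics/top0.png

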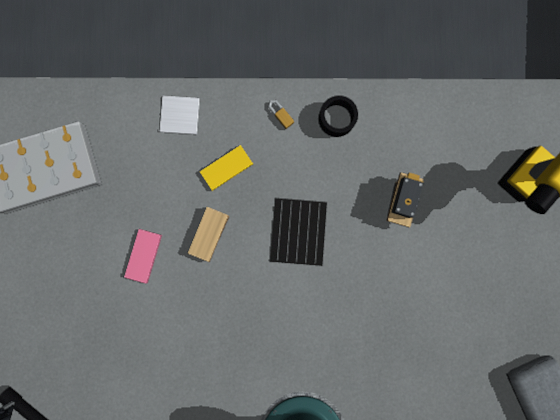

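View pics/side0.png

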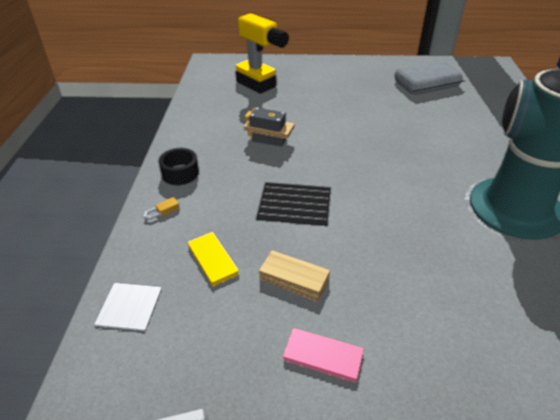

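The top view shows the stack at about (405,200), the mat at (299,232) and the wooden pile at (208,235). The pink and yellow boards are decoys. The side view agrees: stack (268,122), mat (295,203), pile (295,272).

```bash
cat > h.py <<'E'
import cv2, numpy as np
from scipy.spatial.transform import Rotation as R
from workcell import readout, read_camera, bot
def rays(c,px):
    px=np.atleast_2d(np.asarray(px,float)); u=(px-[c["cx"],c["cy"]])/[c["fx"],c["fy"]]
    if c.get("fish"):
        th=np.linalg.norm(u,axis=1,keepdims=True); u=u/np.maximum(th,1e-9); d=np.hstack([u*np.sin(th),np.cos(th)])
    else: d=np.hstack([u,np.ones((len(u),1))])
    a=np.asarray(c["attitude"]); r=R.from_rotvec(a) if a.shape==(3,) else R.from_matrix(a)
    return r.apply(d)
def onplane(c,px,z):
    d=rays(c,px); o=np.asarray(c["origin"]); return o+d*((z-o[2])/d[:,2])[:,None]
def cam(n):
    c=dict(read_camera(n)); c["fish"]=n=="wrist"; return c
def blob(mask,roi):
    x0,y0,x1,y1=roi; m=np.zeros_like(mask); m[y0:y1,x0:x1]=mask[y0:y1,x0:x1]
    cs=cv2.findContours(m,cv2.RETR_EXTERNAL,cv2.CHAIN_APPROX_NONE)[0]
    return max(cs,key=cv2.contourArea)[:,0,:]
def rect(P):  # centre, size (long, short), long-axis angle deg (world)
    (c,s,_)=r=cv2.minAreaRect((P[:,:2]*1000).astype(np.float32)); b=cv2.boxPoints(r)
    e=[b[1]-b[0],b[2]-b[1]]; e=max(e,key=np.linalg.norm)
    return np.round(c,1),np.round(sorted(s)[::-1],1),round(np.degrees(np.arctan2(e[1],e[0]))%180,1)
def masks(im):
    h=cv2.cvtColor(im,cv2.COLOR_BGR2HSV)
    wood=cv2.inRange(h,(8,60,90),(24,190,255)); dark=cv2.inRange(h,(0,0,0),(179,255,60))
    return wood,dark
E
python3 - <<'E'
from h import *
c=cam("top"); w,d=masks(c["color"])
for n,m,roi,z in(("pile",w,(180,195,240,275),.030),("mat",d,(260,185,335,275),.003),("lock",d,(385,165,430,230),.087),("board",w,(385,165,430,230),.051)):
    b=blob(m,roi); print(n,len(b),cv2.boundingRect(b),rect(onplane(c,b,z)))
x=np.hstack([cv2.resize(c["color"][150:250,360:460],(400,400),interpolation=2),cv2.resize(c["color"][185:285,160:260],(400,400),interpolation=2)])
cv2.imwrite("pics/crop1.png",x)
E
```

```text
pile 134 (188, 207, 41, 55) (array([522.6, 239.4]), array([129.9,  63.6]), np.float32(158.2))
mat 227 (269, 198, 58, 68) (array([529.6,   6.1]), array([168.2, 140.6]), np.float32(175.4))
lock 105 (392, 177, 20, 41) (array([ 609.8, -239.4]), array([100.4,  44.9]), np.float32(8.8))
board 58 (388, 213, 25, 14) (array([ 557.7, -251.8]), array([60.4, 23.7]), np.float32(75.8))
```

View pics/crop1.png

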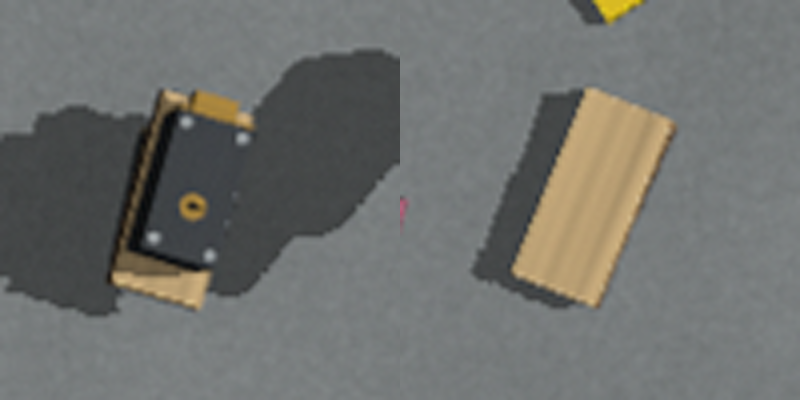

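```bash
cat >> h.py <<'E'
def delta(p,yaw):  # tool-axes shift (mm) and turn (deg) to pose with tool down and tool x at world yaw (deg), half turn chosen by smaller turn
    s=readout.read_state(); r0=R.from_rotvec(s["tcp_rot"]); best=None
    for k in (0,180):
        y=np.radians(yaw+k); r1=R.from_matrix(np.array([[np.cos(y),np.sin(y),0],[np.sin(y),-np.cos(y),0],[0,0,-1]]).T)
        t=np.degrees((r0.inv()*r1).as_rotvec())
        if best is None or np.linalg.norm(t)<np.linalg.norm(best): best=t
    print("t",round(s["time"],2),"q6",round(s["q"][5],2),"shift mm",np.round(1000*r0.inv().apply(np.asarray(p)-s["tool_pos"]),1),"turn",np.round(best,1))
E
python3 - <<'E'
from h import *
c=cam("top")
s=np.array([[186,121],[242,138],[209,256],[153,237]])/4+[360,150]-.4
P=onplane(c,s,.087); print(np.round(P.mean(0),4), np.degrees(np.arctan2(*(P[1]+P[0]-P[2]-P[3])[1::-1])))
print(R.from_rotvec(readout.read_state()["tcp_rot"]).as_matrix().round(3).tolist())
m=P.mean(0); delta([m[0],m[1],.25],-15); delta([.53,.006,.25],-15)
c=cam("wrist"); print(c["origin"],c["attitude"],c["fx"],c["cx"],c["cy"])
E
```

```text
[ 0.6135 -0.2652  0.087 ] -17.136366706056076
[[-0.959, 0.282, -0.0], [0.282, 0.959, -0.001], [0.0, -0.001, -1.0]]
t 0.2 q6 -0.04 shift mm [-663.4 -756.    -1.5] turn [-0.1 -0.  -1.4]
t 0.2 q6 -0.04 shift mm [-506.8 -519.4   -1.8] turn [-0.1 -0.  -1.4]
[0.11768084 0.6683473  0.37295425] [2.31379076 1.72833716 0.26008878] 325.19226210127806 278.82021271252825 208.30969918626474
```

Emit:
jog_arm(deltas=[-0.663,-0.756,0,0,0,-1.4,1,-0.663,-0.756,0,0,0,-1.4,1,-0.663,-0.756,0,0,0,-1.4,1,-0.663,-0.756,0,0,0,-1.4,1,-0.663,-0.756,0,0,0,-1.4,1,-0.663,-0.756,0,0,0,-1.4,1,-0.663,-0.756,0,0,0,-1.4,1,-0.663,-0.756,0,0,0,-1.4,1])

```text
time: 1.05
tool_pos: [0.3589, 0.2829, 0.2484]
tcp_rot: [0.408, 3.114, 0.001]
wrist_force: [-0.0, 0.2, -0.0]
width: 1.0
grip_force: 0.0
```

Emit:
jog_arm(deltas=[-0.399,-0.455,0,0,0,0,1,-0.399,-0.455,0,0,0,0,1,-0.399,-0.455,0,0,0,0,1,-0.399,-0.455,0,0,0,0,1,-0.399,-0.455,0,0,0,0,1,-0.399,-0.455,0,0,0,0,1,-0.399,-0.455,0,0,0,0,1,-0.399,-0.455,0,0,0,0,1])

```text
time: 1.85
tool_pos: [0.5361, -0.0761, 0.2485]
tcp_rot: [0.41, 3.114, 0.0]
wrist_force: [0.4, -0.1, 0.6]
width: 1.0
grip_force: 0.0
```

```bash
python3 -c "
from h import *
delta([.6135,-.2652,.25],-16)"
```

```text
t 1.85 q6 -1.5 shift mm [-123.7 -162.6   -1.5] turn [0. 0. 1.]
```

Emit:
jog_arm(deltas=[-0.13,-0.155,0,0,0,0,1,-0.13,-0.155,0,0,0,0,1,-0.13,-0.155,0,0,0,0,1,-0.13,-0.155,0,0,0,0,1,-0.13,-0.155,0,0,0,0,1,-0.13,-0.155,0,0,0,0,1])

```text
time: 2.45
tool_pos: [0.621, -0.2584, 0.2473]
tcp_rot: [-0.413, -3.113, -0.001]
wrist_force: [-0.1, 0.4, 0.2]
width: 0.999
grip_force: 0.0
```

```bash
python3 - <<'E'
from h import *
delta([.6135,-.2652,.25],-16)
c=cam("wrist"); np.save("pics/w1.npy",c,allow_pickle=True); cv2.imwrite("pics/w1.png",c["color"]); print(c["origin"])
E
```

```text
t 2.45 q6 -1.74 shift mm [ 5.4 -8.5 -2.7] turn [ 0.  -0.1  0.9]
[ 0.54815968 -0.23915585  0.37293515]
```

View pics/w1.png

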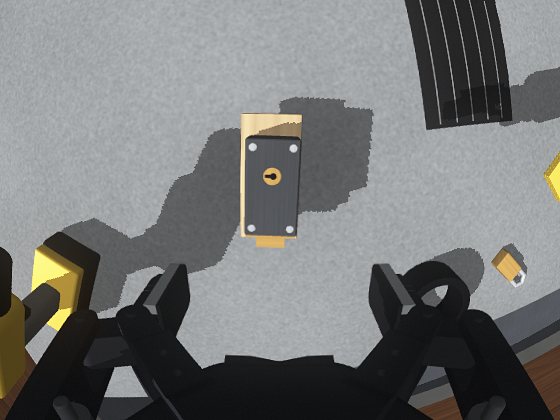

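The wrist view shows the lock's top with screws at about (252,147), (294,148), (290,229) and (251,229). The board's near end runs from (241,114) to (302,114).

```bash
python3 - <<'E'
from h import *
c=np.load("pics/w1.npy",allow_pickle=True).item()
g=cv2.cvtColor(c["color"],cv2.COLOR_BGR2GRAY).astype(float); S=[]
for x,y in((252,147),(294,148),(290,229),(251,229)):
    p=g[y-6:y+7,x-6:x+7]; w=np.clip(p-110,0,None); Y,X=np.mgrid[y-6:y+7,x-6:x+7]; S.append([(w*X).sum()/w.sum(),(w*Y).sum()/w.sum()])
P=onplane(c,S,.087); print(np.round(S,1).tolist(),np.round(P,4).tolist()); m=P.mean(0); print("lock by screws",m.round(4))
for a,b in((0,3),(1,2)): print(np.degrees(np.arctan2(*(P[b]-P[a])[1::-1])))
w,d=masks(c["color"]); b=blob(d,(235,120,310,242)); print("lock",rect(onplane(c,b,.087)))
wb=blob(w,(230,100,315,245)); 
B=onplane(c,[(241,114),(302,114),(241,237)],.051); print("board pts",B.round(4).tolist())
print("board ang",np.degrees(np.arctan2(*(B[2]-B[0])[1::-1])),np.linalg.norm(B[1]-B[0]),np.linalg.norm(B[2]-B[0]))
yaw=np.degrees(np.arctan2(*(P[3]+P[2]-P[0]-P[1])[1::-1])); delta([m[0],m[1],.087+.01],yaw)
E
```

```text
[[252.1, 146.6], [293.0, 148.0], [289.2, 229.0], [250.7, 228.7]] [[0.5723, -0.27, 0.087], [0.583, -0.2356, 0.087], [0.6555, -0.2582, 0.087], [0.6458, -0.293, 0.087]]
lock by screws [ 0.6141 -0.2642  0.087 ]
-17.425377289545228
-17.287119378252925
lock (array([ 589.5, -241.2]), array([72. , 34.4]), np.float32(23.0))
board pts [[0.541, -0.2755, 0.051], [0.5569, -0.2179, 0.051], [0.6645, -0.3127, 0.051]]
board ang -16.77902062213958 0.05974429160508002 0.12902678921848323
t 2.5 q6 -1.74 shift mm [  4.2  -8.7 150.6] turn [ 0.  -0.1  2.3]
```

Emit:
jog_arm(deltas=[0.004,-0.0087,0.05,0,0,2.3,1,0.004,-0.0087,0.1,0,0,2.3,1,0.004,-0.0087,0.13,0,0,2.3,1,0.004,-0.0087,0.13,0,0,2.3,1,0.004,-0.0087,0.13,0,0,2.3,1])

```text
time: 3.0
tool_pos: [0.6148, -0.2631, 0.1188]
tcp_rot: [-0.469, -3.106, -0.001]
wrist_force: [0.5, -0.3, 0.2]
width: 0.999
grip_force: 0.0
```

```bash
python3 - <<'E'
from h import *
delta([.614,-.2645,.075],-17.3)
c=cam("wrist"); w=c["color"]; s=cam("side"); x=s["color"][70:170,200:340]; cv2.imwrite("pics/a2.png",np.vstack([w[60:340],cv2.resize(x,(560,310),interpolation=2)[:310]]))
E
```

```text
t 3.0 q6 -1.71 shift mm [ 0.3 -1.6 43.8] turn [ 0.  -0.   0.1]
```

View pics/a2.png

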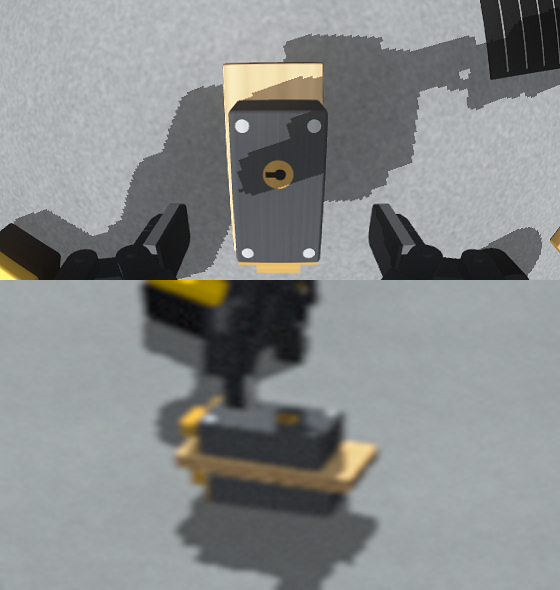

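The lock (screw columns about 242 to 314) sits centred between the fingertips (188 and 371). I'll go down and grip.

Emit:
jog_arm(deltas=[0,-0.001,0.03,0,0,0,1,0,-0.001,0.044,0,0,0,1,0,-0.001,0.044,0,0,0,1,0,-0.001,0.044,0,0,0,0.3,0,-0.001,0.044,0,0,0,-1,0,-0.001,0.044,0,0,0,-1,0,-0.001,0.044,0,0,0,-1,0,-0.001,0.044,0,0,0,-1], squeeze=60)

```text
time: 3.9
tool_pos: [0.6162, -0.2659, 0.0763]
tcp_rot: [0.471, 3.103, -0.001]
wrist_force: [0.9, 2.0, 5.2]
width: 0.576
grip_force: 65.2
```

Emit:
jog_arm(deltas=[0,0,0,0,0,0,-1,0,0,0,0,0,0,-1])

```text
time: 4.1
tool_pos: [0.6162, -0.266, 0.0763]
tcp_rot: [0.471, 3.103, -0.001]
wrist_force: [1.8, 1.8, 5.3]
width: 0.573
grip_force: 65.2
```

```bash
python3 - <<'E'
from h import *
s=readout.read_state(); print(s["tool_pos"],s["width"],s["grip_force"],s["wrist_force"])
c=cam("wrist"); w=c["color"]; s=cam("side"); x=s["color"][70:170,200:340]; cv2.imwrite("pics/a3.png",np.vstack([w[60:340],cv2.resize(x,(560,310),interpolation=2)[:310]]))
E
```

```text
[ 0.61619001 -0.26595594  0.07630593] 0.5734743908731389 65.151447057724 [1.82700283 1.83259578 5.30333487]
```

View pics/a3.png

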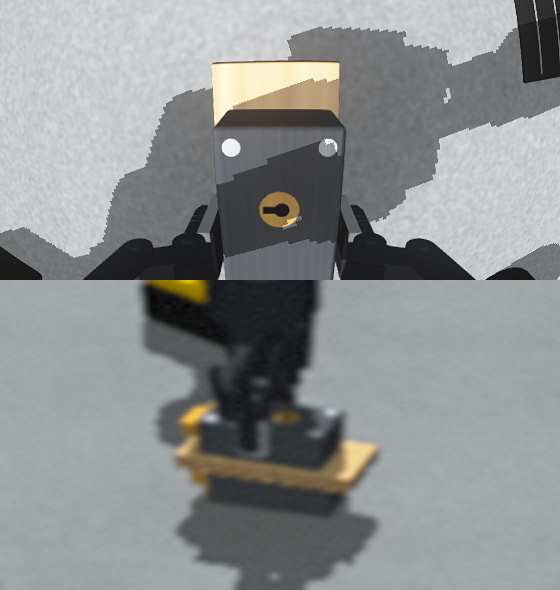

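The fingers hold the lock's sides just above the board, at 65 N. Next I'll lift it and carry it to the mat.

Emit:
jog_arm(deltas=[0,0,-0.01,0,0,0,-1,0,0,-0.03,0,0,0,-1,0,0,-0.055,0,0,0,-1,0,0,-0.07,0,0,0,-1,0,0,-0.07,0,0,0,-1])

```text
time: 4.7
tool_pos: [0.6161, -0.2665, 0.147]
tcp_rot: [0.471, 3.102, -0.002]
wrist_force: [0.9, -0.9, -3.8]
width: 0.571
grip_force: 64.2
```

```bash
python3 - <<'E'
from h import *
s=readout.read_state(); print(s["tool_pos"],s["width"],s["grip_force"],s["wrist_force"])
delta([.5296+.0022,.0061-.0015,.147],-17.3)
c=cam("side"); cv2.imwrite("pics/a4.png",cv2.resize(c["color"][60:180,180:340],(640,480)))
E
```

```text
[ 0.6161102  -0.26645616  0.14696027] 0.5713961652603298 64.16951537132263 [ 0.93147852 -0.88187972 -3.75135329]
t 4.7 q6 -1.71 shift mm [161.  233.8  -1. ] turn [-0.   0.3  0. ]
```

View pics/a4.png

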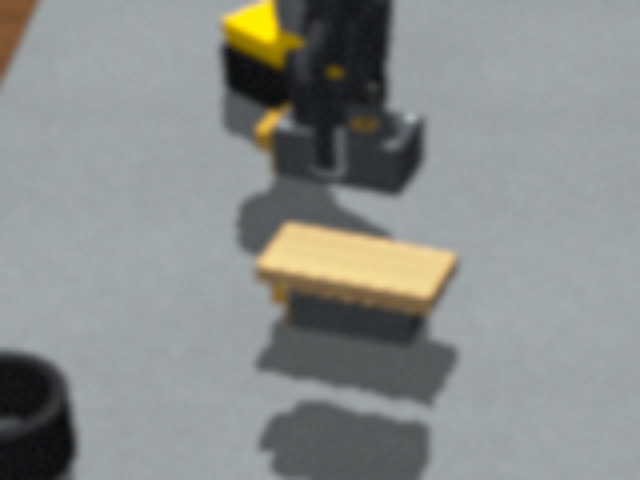

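The lock is lifted level and the board stays on the lower lock.

Emit:
jog_arm(deltas=[0.015,0.022,0,0,0,0,-1,0.043,0.062,0,0,0,0,-1,0.071,0.103,0,0,0,0,-1,0.098,0.143,0,0,0,0,-1,0.126,0.184,0,0,0,0,-1,0.15,0.218,0,0,0,0,-1,0.161,0.234,0,0,0,0,-1,0.161,0.234,0,0,0,0,-1])

```text
time: 5.55
tool_pos: [0.5276, 0.0083, 0.1422]
tcp_rot: [-0.466, -3.102, -0.0]
wrist_force: [-0.1, -1.5, -6.0]
width: 0.572
grip_force: 64.3
```

Emit:
jog_arm(deltas=[0,0,0.02,0,0,0,-1,0,0,0.05,0,0,0,-1,0,0,0.08,0,0,0,-1,0,0,0.1,0,0,0,-1,0,0,0.11,0,0,0,-1,0,0,0.11,0,0,0,-1])

```text
time: 6.15
tool_pos: [0.5285, 0.0051, 0.0319]
tcp_rot: [-0.472, -3.101, 0.001]
wrist_force: [-0.6, 0.6, -4.9]
width: 0.573
grip_force: 64.1
```

```bash
python3 - <<'E'
from h import *
s=readout.read_state(); print(s["wrist_force"],s["tool_pos"])
delta([.5296+.0022,.0061-.0015,.0283],-17.3)
c=cam("wrist"); w=c["color"]; s=cam("side"); x=s["color"][140:240,230:370]; cv2.imwrite("pics/a5.png",np.vstack([w[60:340],cv2.resize(x,(560,310),interpolation=2)[:310]]))
E
```

```text
[-0.62679612  0.57006274 -4.90506137] [0.52850764 0.00505198 0.03189769]
t 6.15 q6 -1.31 shift mm [-3.3  0.6  3.6] turn [-0.1 -0.3 -0. ]
```

View pics/a5.png

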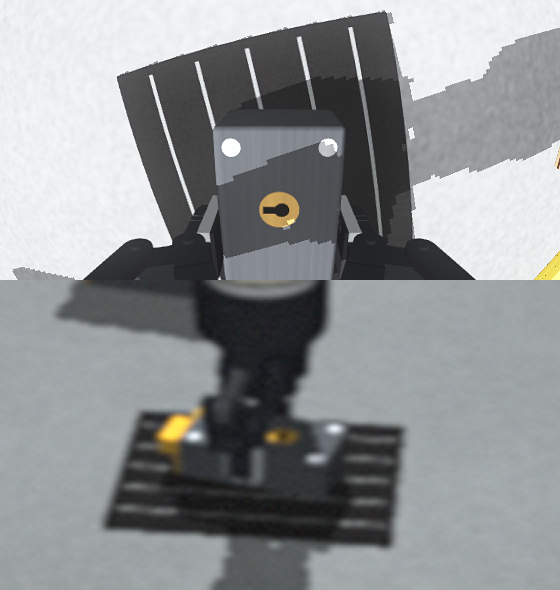

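The lock is just above the mat's middle. I'll lower it in small steps until the force shows contact.

Emit:
jog_arm(deltas=[0,0,0.001,0,0,0,-1,0,0,0.002,0,0,0,-1,0,0,0.003,0,0,0,-1,0,0,0.003,0,0,0,-1])

```text
time: 6.65
tool_pos: [0.5307, 0.0057, 0.0317]
tcp_rot: [0.471, 3.105, 0.0]
wrist_force: [-0.5, -0.3, -5.5]
width: 0.578
grip_force: 64.1
```

Emit:
jog_arm(deltas=[0,0,0.001,0,0,0,-1,0,0,0.002,0,0,0,-1,0,0,0.002,0,0,0,-1])

```text
time: 6.95
tool_pos: [0.5303, 0.0057, 0.0291]
tcp_rot: [-0.472, -3.106, 0.0]
wrist_force: [-0.1, 0.6, -5.5]
width: 0.577
grip_force: 64.1
```

Emit:
jog_arm(deltas=[0,0,0.001,0,0,0,-1,0,0,0.0015,0,0,0,-1,0,0,0.0015,0,0,0,-1])

```text
time: 7.25
tool_pos: [0.5305, 0.0057, 0.0283]
tcp_rot: [-0.472, -3.106, 0.0]
wrist_force: [-3.5, 1.2, 1.7]
width: 0.576
grip_force: 65.0
```

That's contact: the wrist force went from -5.5 to +1.7 N. I'll release and retreat upward.

Emit:
jog_arm(deltas=[0,0,0,0,0,0,0.4,0,0,0,0,0,0,1,0,0,0,0,0,0,1,0,0,0,0,0,0,1,0,0,-0.02,0,0,0,1,0,0,-0.06,0,0,0,1,0,0,-0.1,0,0,0,1,0,0,-0.13,0,0,0,1])

```text
time: 8.05
tool_pos: [0.5314, 0.0056, 0.1604]
tcp_rot: [0.471, 3.103, 0.0]
wrist_force: [2.0, 0.1, 0.0]
width: 1.0
grip_force: 0.0
```

```bash
python3 - <<'E'
from h import *
print(readout.read_state()["width"]); delta([.6107,-.2653,.16],-16.8)
E
```

```text
0.9999972663230221
t 8.05 q6 -1.31 shift mm [-156.1 -235.2    0.7] turn [ 0.   0.2 -0.5]
```

Emit:
jog_arm(deltas=[-0.156,-0.235,0,0,0,-0.5,1,-0.156,-0.235,0,0,0,-0.5,1,-0.156,-0.235,0,0,0,-0.5,1,-0.156,-0.235,0,0,0,-0.5,1,-0.156,-0.235,0,0,0,-0.5,1,-0.156,-0.235,0,0,0,-0.5,1,-0.156,-0.235,0,0,0,-0.5,1,-0.156,-0.235,0,0,0,-0.5,1])

```text
time: 8.85
tool_pos: [0.6094, -0.2657, 0.1573]
tcp_rot: [-0.461, -3.107, -0.001]
wrist_force: [-0.1, 0.3, -0.2]
width: 1.001
grip_force: 0.0
```

```bash
python3 - <<'E'
from h import *
c=cam("wrist"); t=cam("top"); np.save("pics/w6.npy",c,allow_pickle=True)
w,d=masks(c["color"]); b=blob(w,(150,60,420,420)); print(cv2.boundingRect(b),"board",rect(onplane(c,b,.051)))
wl=c["color"].copy(); cv2.drawContours(wl,[b],-1,(0,0,255),1)
cv2.imwrite("pics/a6.png",np.vstack([wl[60:340],cv2.resize(t["color"][180:280,250:350],(310,310)).copy() if 0 else cv2.resize(t["color"][185:285,230:370],(560,310))]))
E
```

```text
(238, 127, 84, 162) board (array([ 610.2, -265.8]), array([129.5,  60. ]), np.float32(163.2))
```

View pics/a6.png

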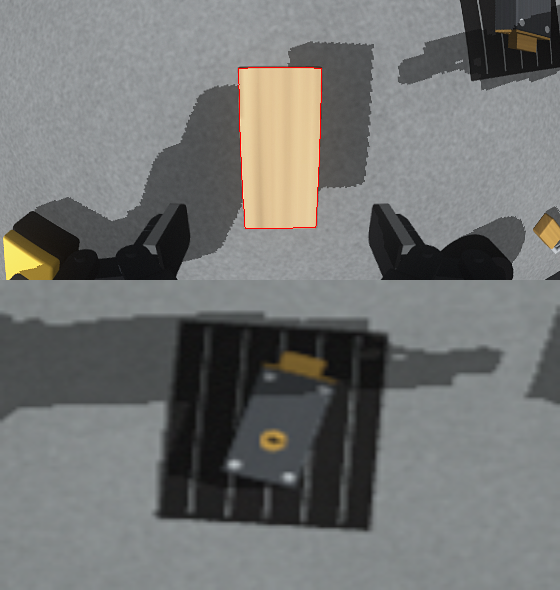

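The top inset shows the lock flat in the middle of the mat. The board outline fits 129.5 x 60 mm at (0.610, -0.266), yaw -16.8°.

```bash
python3 - <<'E'
from h import *
for i in range(3):
    delta([.6102,-.2658,.0565],-16.8); cam("top")
E
```

```text
t 8.95 q6 -1.73 shift mm [ -1.6  -1.4 100.8] turn [ 0.  -0.1  0. ]
t 9.0 q6 -1.73 shift mm [ -1.6  -1.8 101. ] turn [ 0.  -0.1  0.1]
t 9.05 q6 -1.73 shift mm [ -1.5  -1.9 101.2] turn [ 0.  -0.   0.1]
```

Emit:
jog_arm(deltas=[-0.0015,-0.0018,0.04,0,0,0,1,-0.0015,-0.0018,0.075,0,0,0,1,-0.0015,-0.0018,0.09,0,0,0,1,-0.0015,-0.0018,0.09,0,0,0,1,-0.0015,-0.0018,0.09,0,0,0,1])

```text
time: 9.6
tool_pos: [0.6112, -0.267, 0.0687]
tcp_rot: [0.457, 3.107, -0.0]
wrist_force: [0.1, 0.2, 0.7]
width: 1.001
grip_force: 0.0
```

```bash
python3 - <<'E'
from h import *
delta([.6102,-.2658,.0565],-16.8)
E
```

```text
t 9.6 q6 -1.73 shift mm [ 1.3  0.9 12.2] turn [-0.   0.   0.1]
```

Emit:
jog_arm(deltas=[0.0,0.0005,0.0115,0,0,0,1,0.0,0.0005,0.0115,0,0,0,1,0.0,0.0005,0.0115,0,0,0,0.6,0.0,0.0005,0.0115,0,0,0,0.3,0.0,0.0005,0.0115,0,0,0,0.1,0,0.0005,0.0115,0,0,0,-1,0,0.0005,0.0115,0,0,0,-1,0,0.0005,0.0115,0,0,0,-1], squeeze=30)

```text
time: 10.4
tool_pos: [0.6114, -0.2671, 0.0573]
tcp_rot: [0.458, 3.106, -0.001]
wrist_force: [-1.2, -0.6, 5.1]
width: 0.689
grip_force: 33.0
```

Emit:
jog_arm(deltas=[0,0,-0.004,0,0,0,-1,0,0,-0.01,0,0,0,-1,0,0,-0.015,0,0,0,-1,0,0,-0.015,0,0,0,-1])

```text
time: 10.8
tool_pos: [0.6112, -0.267, 0.0722]
tcp_rot: [0.458, 3.107, -0.001]
wrist_force: [0.7, -0.2, -1.0]
width: 0.684
grip_force: 32.5
```

```bash
python3 - <<'E'
from h import *
c=cam("wrist"); w=c["color"]; s=cam("side"); x=s["color"][80:160,200:340]; cv2.imwrite("pics/a7.png",np.vstack([w[120:340],cv2.resize(x,(640,366),interpolation=2)[:,:560]]))
E
```

```text
(no output)
```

View pics/a7.png

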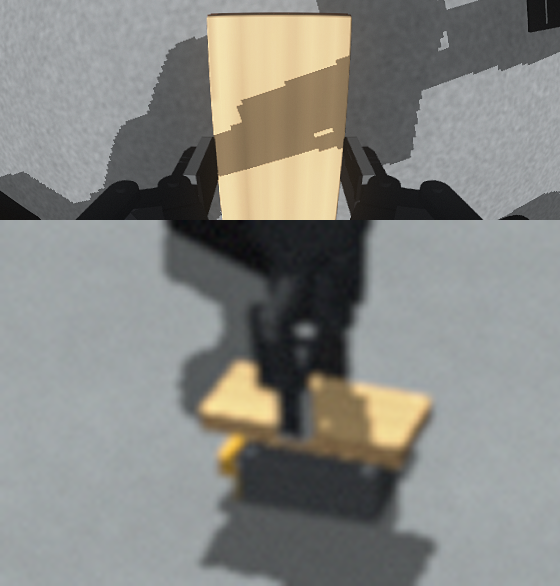

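The board is held level, lifted clear of the lower lock, with the fingertips about at its lower edge. I'll carry it to a viewpoint short of the pile.

```bash
python3 - <<'E'
from h import *
delta([.5536,.10,.15],-21.8)
E
```

```text
t 10.9 q6 -1.73 shift mm [160.6 334.7 -78.6] turn [-0.  0.  5.]
```

Emit:
jog_arm(deltas=[0,0,-0.02,0,0,0,-1,0,0,-0.055,0,0,0,-1,0.015,0.03,-0.078,0,0,0,-1,0.033,0.068,-0.078,0,0,1,-1,0.053,0.11,-0.078,0,0,2,-1,0.073,0.152,-0.078,0,0,3,-1,0.093,0.194,-0.078,0,0,4,-1,0.113,0.236,-0.078,0,0,5,-1])

```text
time: 11.7
tool_pos: [0.5699, -0.0065, 0.1491]
tcp_rot: [-0.595, -3.085, -0.0]
wrist_force: [0.7, 0.8, -1.2]
width: 0.689
grip_force: 32.8
```

```bash
python3 - <<'E'
from h import *
delta([.5536,.10,.15],-21.8)
E
```

```text
t 11.7 q6 -1.24 shift mm [54.7 92.8 -0.9] turn [-0. -0. -0.]
```

Emit:
jog_arm(deltas=[0.02,0.035,0,0,0,0,-1,0.042,0.07,0,0,0,0,-1,0.053,0.09,0,0,0,0,-1,0.053,0.09,0,0,0,0,-1])

```text
time: 12.1
tool_pos: [0.5539, 0.098, 0.1491]
tcp_rot: [-0.587, -3.085, -0.001]
wrist_force: [0.6, 0.1, -0.9]
width: 0.687
grip_force: 32.8
```

```bash
python3 - <<'E'
from h import *
c=cam("wrist"); im=c["color"]; w,d=masks(im); np.save("pics/w8.npy",c,allow_pickle=True); cv2.imwrite("pics/w8.png",im)
for b in sorted(cv2.findContours(w,cv2.RETR_EXTERNAL,cv2.CHAIN_APPROX_NONE)[0],key=cv2.contourArea)[-4:]:
    b=b[:,0]; print(len(b),cv2.boundingRect(b),rect(onplane(c,b,.03)))
delta([.5226+.001,.2394-.001,.15],-21.8)
E
```

```text
53 (150, 199, 19, 20) (array([517.7,   5.2]), array([16.6, 16.5]), np.float32(67.9))
224 (386, 228, 94, 77) (array([670.8, 207.8]), array([80.1, 63.7]), np.float32(123.4))
444 (392, 29, 73, 162) (array([522.9, 238.8]), array([129.9,  66.2]), np.float32(158.5))
691 (206, 133, 146, 228) (array([600.8,  78.4]), array([219. , 110.8]), np.float32(158.3))
t 12.15 q6 -1.07 shift mm [ 80.8 120.8  -1. ] turn [-0.  -0.   0.2]
```

The wrist view puts the pile's top at about (0.524, 0.2415), yaw -21.6°, once the visible side face is allowed for.

```bash
python3 - <<'E'
from h import *
delta([.525,.241,.10],-21.6)
E
```

```text
t 12.15 q6 -1.07 shift mm [ 80.4 123.7  49. ] turn [-0. -0.  0.]
```

Emit:
jog_arm(deltas=[0.013,0.02,0,0,0,0,-1,0.038,0.058,0,0,0,0,-1,0.062,0.096,0.01,0,0,0,-1,0.08,0.123,0.03,0,0,0,-1,0.08,0.123,0.049,0,0,0,-1,0.08,0.123,0.07,0,0,0,-1,0.08,0.123,0.082,0,0,0,-1,0.08,0.123,0.082,0,0,0,-1])

```text
time: 12.95
tool_pos: [0.5247, 0.2373, 0.0649]
tcp_rot: [-0.594, -3.081, 0.004]
wrist_force: [-1.0, -0.5, -0.8]
width: 0.69
grip_force: 32.9
```

```bash
python3 - <<'E'
from h import *
delta([.525,.241,.0513],-21.6)
cam("top"); s=readout.read_state(); print(s["tool_pos"],s["wrist_force"])
c=cam("wrist"); w,d=masks(c["color"]); b=blob(w,(100,0,460,300)); print(cv2.boundingRect(b),rect(onplane(c,b,.06)))
E
```

```text
t 12.95 q6 -0.81 shift mm [ 1.1  3.6 13.6] turn [-0.2 -0.2 -0.2]
[0.52577133 0.23775635 0.06636671] [ 0.85124291 -0.90615954  0.03199832]
(207, 134, 145, 166) (array([500.4, 247.4]), array([77.5, 59.6]), np.float32(158.0))
```

Emit:
jog_arm(deltas=[0.001,0.0035,0.004,0,0,0,-1,0.001,0.0035,0.008,0,0,0,-1,0.001,0.0035,0.011,0,0,0,-1,0.001,0.0035,0.011,0,0,0,-1])

```text
time: 13.45
tool_pos: [0.5262, 0.2425, 0.056]
tcp_rot: [-0.593, -3.085, 0.001]
wrist_force: [-0.5, -0.5, -1.2]
width: 0.693
grip_force: 32.9
```

Emit:
jog_arm(deltas=[0,0,0.001,0,0,0,-1,0,0,0.002,0,0,0,-1,0,0,0.002,0,0,0,-1])

```text
time: 13.75
tool_pos: [0.5265, 0.2426, 0.0542]
tcp_rot: [-0.593, -3.085, 0.0]
wrist_force: [-0.0, 0.3, -0.8]
width: 0.687
grip_force: 32.9
```

Emit:
jog_arm(deltas=[0,0,0.001,0,0,0,-1,0,0,0.002,0,0,0,-1,0,0,0.002,0,0,0,-1])

```text
time: 14.05
tool_pos: [0.5264, 0.2425, 0.0521]
tcp_rot: [-0.593, -3.085, 0.0]
wrist_force: [-0.1, 0.4, -1.3]
width: 0.692
grip_force: 32.9
```

Emit:
jog_arm(deltas=[0,0,0.0007,0,0,0,-1,0,0,0.001,0,0,0,-1,0,0,0.001,0,0,0,-1])

```text
time: 14.35
tool_pos: [0.5265, 0.2426, 0.0513]
tcp_rot: [0.593, 3.085, -0.0]
wrist_force: [0.4, -0.0, -0.7]
width: 0.69
grip_force: 32.9
```

Emit:
jog_arm(deltas=[0,0,0.0007,0,0,0,-1,0,0,0.001,0,0,0,-1,0,0,0.001,0,0,0,-1])

```text
time: 14.65
tool_pos: [0.5266, 0.2426, 0.0512]
tcp_rot: [-0.593, -3.085, 0.0]
wrist_force: [-2.9, -1.7, 5.5]
width: 0.691
grip_force: 33.5
```

Contact. I'll open the fingers and retreat straight up.

Emit:
jog_arm(deltas=[0,0,-0.0005,0,0,0,-1,0,0,-0.0005,0,0,0,0.5,0,0,-0.0005,0,0,0,1,0,0,-0.0005,0,0,0,1,0,0,-0.0005,0,0,0,1,0,0,-0.02,0,0,0,1,0,0,-0.06,0,0,0,1,0,0,-0.1,0,0,0,1])

```text
time: 15.45
tool_pos: [0.5255, 0.2422, 0.1501]
tcp_rot: [-0.593, -3.083, 0.003]
wrist_force: [0.8, 0.7, 0.5]
width: 1.003
grip_force: 0.0
```

Emit:
jog_arm(deltas=[0.05,0,-0.03,0,0,0,1,0.1,0,-0.05,0,0,0,1,0.1,0,-0.05,0,0,0,1,0.1,0,-0.05,0,0,0,1])

```text
time: 15.85
tool_pos: [0.433, 0.2806, 0.2015]
tcp_rot: [0.589, 3.084, 0.003]
wrist_force: [1.3, -0.3, 0.1]
width: 1.004
grip_force: 0.0
```

```bash
python3 - <<'E'
from h import *
c=cam("wrist"); w,d=masks(c["color"])
for b in sorted(cv2.findContours(w,cv2.RETR_EXTERNAL,cv2.CHAIN_APPROX_NONE)[0],key=cv2.contourArea)[-2:]:
    print(cv2.boundingRect(b),rect(onplane(c,b[:,0],.045)))
c=cam("top"); w,d=masks(c["color"]); b=blob(w,(170,185,250,285)); print("top",cv2.boundingRect(b),rect(onplane(c,b,.045)))
s=cam("side"); w,d=masks(s["color"]); b=blob(w,(230,220,350,320)); x=cv2.boundingRect(b); print("side",x)
E
```

```text
(247, 218, 62, 12) (array([456.7, 269.3]), array([56.8, 10.7]), np.float32(70.2))
(247, 231, 63, 109) (array([524.8, 242.6]), array([129.8,  59.8]), np.float32(158.0))
top (187, 206, 42, 56) (array([524. , 238.7]), array([130.2,  66.1]), np.float32(158.0))
side (258, 246, 71, 55)
```

```bash
python3 -c "
from workcell import finish_job
print(finish_job())"
```

```text
the job is handed in; nothing more can be done
None
```

The upper lock lies flat in the middle of the mat and the spacer board lies square on the pile, about 1–2 mm off centre by camera; both are let go and the job is handed in at about 16 s (no verdict came back).

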